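# Reset the breaker under the shaker's push-latch flap

### The arm

A 7-joint arm with a two-finger parallel gripper is mounted at the origin on the work surface. World frame = base frame: x ahead of the robot, y to its left, z up, the work surface at z = 0. Lengths are in m, angles in rad, forces in N, time in s.
With the tool pointing down it reaches from about 0.375 to 0.925 m from the base axis. Payload 3.1 kg.
Tool frame: the origin (TCP) lies between the finger pads; the fingertips stand 19 mm ahead of it and the grasp point (between the pads) is the TCP; z points along the fingers, y is the direction in which the jaws open and shut (so a half turn about z gives the same grasp; the last joint's range is limited). The gripper opens to 85 mm and grips with 20 to 120 N. Pads are 22 mm wide; open, the fingers measure 114 mm over their backs; the gripper's body (76 mm by 85 mm) begins 54 mm behind the grasp point. The pads swing forward as they close: fully open they stand 13 mm farther back than shut.
Start: joints at [-1.25, 0.383, 0.044, 1.598, -0.018, 1.161, -0.05], TCP at [0.264, 0.594, 0.25] pointing down, gripper open.
Joint ranges: [-2.61, 2.61], [-0.41, 2.15], [-1.48, 1.57], [0, 2.5], [-1.57, 4.71], [0.05, 1.97], [-2.85, 2.85]. Speed limits (rad/s): [2.79, 2.79, 3.14, 3.14, 3.14, 3.14, 3.14].

### API

Orientations are given as a unit quaternion [x, y, z, w].
In Python, from bench import move_ptp, movel, move_j, move_gripper, pause, inverse_kinematics, read_camera, camera_params, MotionError, sign_off, look_for, tip_of, read_time_s, read_qpos, read_joint_vel, read_effort, read_eef_pos, read_tcp_rot, read_ft_force, read_ft_torque, read_finger_gap gives the robot as it stands. Calls block until the motion is done:
- move_ptp(position, orientation): joint-space move of the TCP to a pose.
- movel(position, orientation=None, speed=0.15): straight line of the TCP; orientation=None keeps the orientation; speed is the mean speed in m/s.
- move_j(angles): joint-space move.
- move_gripper(opening, effort=None): finger opening in m; effort is the grip in N (None keeps the last); returns when the fingers have stopped.
- pause(seconds).
- inverse_kinematics(position, orientation): joint angles nearest the present ones, or None.
- read_camera(name): name is "scene" or "side" or "wrist"; returns the picture (384x512x3 uint8, red, green, blue); there is no depth.
- camera_params(name): a dict with "K" (3x3 intrinsics, pixels), "camera_from_world" (4x4, takes a point from world to camera coordinates). Camera axes: x right, y down, z forward; pixel columns grow to the right and rows downward; lengths in m; the calibration is good to about 2 mm. The wrist camera is an equidistant fisheye: a pixel r from the principal point sees the ray r / f radians off the axis. A picture is of the moment at which its call begins: read the wrist's pose just before it. camera_params takes no time and is no camera call; for the wrist camera it gives the pose at the moment of the call.
A pose or a line that the arm cannot do raises MotionError and nothing moves.
- sign_off(): hands the job in, once; it reports no verdict.
Trained networks look in the newest picture that a camera, given by its name, has taken for a name from the list of things; names that differ only in an ending like _2 or _b are one class to them, and where a whole thing is asked for, a point or a joint stands for the part that bears it (a point fixed in the world has none). Each returns a list of dicts, best first, with "confidence" (0 to 1); they miss things now and then, are a little off and sometimes report something else, mostly with a low value. They report only what shows in the picture. A call takes as long as a camera call.
- look_for(camera, name): "at" ([column, row] in pixels, amid what is visible of it).
- tip_of(camera, name): "at" ([column, row] in pixels: a listed point, or the origin of a listed thing).
Readings, each from a call of its own:
- read_time_s(): time.
- read_qpos(): joint angles.
- read_joint_vel(): joint speeds.
- read_effort(): joint torques, N m.
- read_eef_pos(): TCP position.
- read_tcp_rot(): TCP orientation.
- read_ft_force(): force on the tool from outside, world axes, zero at the start.
- read_ft_torque(): the same for the moment, N m.
- read_finger_gap(): finger opening in m.
Only numpy, scipy, OpenCV 4.12 (cv2) and the standard library are available. Lean on these libraries where they do the work, as an engineer would, in place of code of your own. Each camera call takes 0.05 s, during which the arm holds its last target.

### The job

The breaker under the blue service flap on top of the white block shaker has tripped. Press the flap down once near its front edge so that it pops open, push the orange breaker button below it all the way in with a fingertip, then push the flap over and down again until it latches shut and stays shut by itself. Only press and push: grip nothing, lift nothing, and leave the wash bottle, the green kit box and the yellow tip box where they stand.

Things in the scene. Friction and masses are not known exactly. Their poses are not given: they have to be found in the camera images.
- shaker: white block shaker fixed to the bench, 220 (x) x 260 (y) mm, flat top at 90 mm height. Origin: centre of its underside; x points away from the robot (yaw varies), y to its left. Its top's left half has a metal block (22 mm high) and a blue panel. The right half has a bay, x -77 to 20, y -118 to -2 mm, floor at 60 mm height, under the flap.
- flap (a joint): blue flap's angle (rad): 0 shut, latched; about 1.4 popped open; -0.06 pressed to its hard stop, 5 mm below shut at the front. Plate 90 x 110 x 6 mm, hinged at its rear edge (far from the robot), sprung up (4 N at the front edge, more if fast). Pressed to the stop and let go it pops up, following the finger; pushed from open to the stop and let go it latches. Short of the stop nothing changes.
- flap_press (a point): point on the flap's outer (top) face, at a white strip, mid-width, 15 mm from the front edge, 75 mm from the hinge; moves with the flap. Axes: x from front edge to hinge, y along the hinge (to the shaker's left), z out of the outer face. 98 mm above the bench when shut.
- flap_hinge (a point): middle of the flap's hinge line, 95 mm above the bench, at shaker x = +15, y = -60 mm; axes turn with the flap. Behind it (away from the robot) the shaker's top is bare and flat for 95 mm.
- breaker (a joint): travel of the orange breaker button (m): 0 = tripped (popped out), 0.009 = pushed fully in. It slides straight down, takes about 4 N (more when pushed fast), and stays where it is left.
- breaker_top (a point): centre of the top of the orange round breaker button (24 mm diameter) in a steel collar (36 mm diameter, top 72 mm above the bench), 68 mm in front of the hinge line, 24 mm from the bay's front wall. Top 84 mm above the bench when tripped, 75 mm when fully in; hidden by the flap until that opens.
- wash_bottle: bystander: loose capped bottle, 66 mm diameter, 160 mm high, standing beside the shaker; origin at the centre of its underside
- kit_box: bystander: loose green carton 75 x 100 x 60 mm, standing beside the shaker; origin at the centre of its underside
- tip_box: bystander: loose small yellow box 45 x 55 x 28 mm lying on the control panel, on the front left of the shaker's top; origin at the centre of its underside

How it is judged:
On the way, in this order (a step that is already met when the one before it is completed fails the run):
1. the flap has popped open (value of joint flap above 1.2 rad), for 0.1 s.
2. the breaker button is pushed fully in while the flap is open (value of joint breaker above 0.0075 m and value of joint flap above 0.6 rad), for 0.1 s.
At the end, for the whole second after the job is handed in: The flap is latched shut by itself (angle between -0.03 and 0.04 rad) and the breaker button is in by more than 7.5 of its 9 mm (value of joint flap between -0.03 and 0.04 rad and value of joint breaker above 0.0075 m); the robot touches nothing.
It fails at once if wash bottle is moved more than 20 mm or lifted (distance of wash_bottle from where it was at the start of the episode above 0.02 m).
It fails at once if kit box is moved more than 20 mm or lifted (distance of kit_box from where it was at the start of the episode above 0.02 m).
It fails at once if tip box is moved more than 20 mm or lifted (distance of tip_box from where it was at the start of the episode above 0.02 m).
It fails at once if the flap is gripped between the fingers (z of the grasp point in the frame of flap_press between -0.007 and 0.001 m and x of the grasp point in the frame of flap_press between -0.018 and 0.075 m and y of the grasp point in the frame of flap_press between -0.06 and 0.06 m and contact force between the fingers and anything else above 2 N).
It also fails if it takes over 61 s, if anything falls off the work surface, if the arm or the gripper's body presses on something with over 40 N, if the wrist force passes 120 N, or if a joint passes its speed limit or range.

## Working session

There is one attempt and no reset: what is moved stays moved. The work goes in short steps, each a Python script; the robot and the scene stay as the last script left them, time stands still between calls to the robot, and variables do not carry over. Pictures are saved under pics/ and viewed, and the job is handed in when it is done.

```bash
ls; mkdir -p pics; python3 - <<'E'
from bench import *
import cv2
for c in ["scene","side","wrist"]:
    im=read_camera(c); cv2.imwrite(f"pics/{c}0.png",im[:,:,::-1])
    p=camera_params(c); print(c,p["K"],p["camera_from_world"])
    for n in ["flap_press","flap_hinge","shaker","wash_bottle","kit_box","tip_box"]:
        r=tip_of(c,n); print(n,[(d["at"],d["confidence"]) for d in r[:2]])
print(read_time_s(),read_tcp_rot(),read_ft_force())
E
```

```text
pics
scene [[490.92451188   0.         248.39886519]
 [  0.         490.92451188 192.40787806]
 [  0.           0.           1.        ]] [[ 0.47803216  0.87822568 -0.0143145  -0.30732826]
 [ 0.72896356 -0.40577268 -0.55132628 -0.38250192]
 [-0.48999733  0.25311695 -0.83416691  1.59253144]
 [ 0.          0.          0.          1.        ]]
flap_press [([234.5, 159.4], 0.59)]
flap_hinge [([241.1, 180.7], 0.65)]
shaker [([260.0, 196.4], 0.77), ([177.9, 204.0], 0.56)]
wash_bottle [([179.8, 204.5], 0.76)]
kit_box [([356.1, 176.5], 0.6)]
tip_box [([277.0, 149.7], 0.7)]
side [[421.52636498   0.         251.03867865]
 [  0.         421.52636498 190.6032528 ]
 [  0.           0.           1.        ]] [[ 0.98712293 -0.15991662  0.00387246 -0.55616386]
 [-0.11873151 -0.74869145 -0.65219931  0.15191109]
 [ 0.10719679  0.64334111 -0.75803764  0.94679589]
 [ 0.          0.          0.          1.        ]]
flap_press [([223.9, 189.6], 0.92), ([226.9, 156.3], 0.31)]
flap_hinge [([252.9, 194.4], 0.81), ([231.3, 276.9], 0.54)]
shaker [([251.0, 198.8], 0.87)]
wash_bottle []
kit_box [([258.3, 132.6], 0.85)]
tip_box [([225.6, 153.8], 0.61)]
wrist [[297.31863964   0.         256.88279206]
 [  0.         297.31863964 185.67829386]
 [  0.           0.           1.        ]] [[ 4.06740538e-01  9.13543694e-01  2.31491680e-04 -6.50763548e-01]
 [ 8.69119651e-01 -3.87039487e-01  3.07947183e-01 -4.00215781e-02]
 [ 2.81412804e-01 -1.25053409e-01 -9.51403426e-01  3.79745094e-01]
 [ 0.00000000e+00  0.00000000e+00  0.00000000e+00  1.00000000e+00]]
flap_press []
flap_hinge []
shaker [([114.6, 374.4], 0.61)]
wash_bottle []
kit_box []
tip_box []
1.05 [ 2.07846698e-01  9.78161413e-01  2.11303609e-05 -2.27520327e-05] [ 0.61049052 -0.58788955 -0.29818628]
```

View pics/scene0.png

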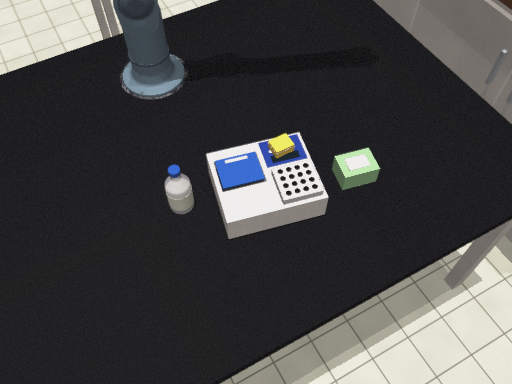

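View pics/side0.png

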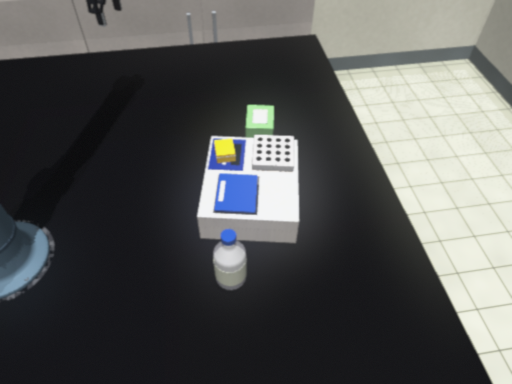

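```bash
cat > h.py <<'E'
import numpy as np, cv2
from bench import *
from scipy.spatial.transform import Rotation as R
def ray(c,px,P=None):
    P=P or camera_params(c); K=P["K"]; T=np.array(P["camera_from_world"])
    x=(px[0]-K[0][2])/K[0][0]; y=(px[1]-K[1][2])/K[1][1]
    if c=="wrist":
        r=np.hypot(x,y); d=np.array([x/r*np.sin(r),y/r*np.sin(r),np.cos(r)])
    else: d=np.array([x,y,1.])
    return -T[:3,:3].T@T[:3,3], T[:3,:3].T@d
def onz(c,px,z,P=None):
    o,d=ray(c,px,P); return o+d*(z-o[2])/d[2]
def proj(c,p):
    P=camera_params(c);q=P["camera_from_world"]@np.append(p,1);k=P["K"]@q[:3];return k[:2]/k[2]
def save(c,n,im=None):
    im=read_camera(c); cv2.imwrite(f"pics/{n}.png",im[:,:,::-1]); return im
E
python3 - <<'E'
from h import *
for c,l in {"scene":[("press",[234.5,159.4],.098),("hinge",[241.1,180.7],.095),("shaker",[260,196.4],0),("bottle",[179.8,204.5],0),("kit",[356.1,176.5],0),("tip",[277,149.7],.09)],"side":[("press",[223.9,189.6],.098),("hinge",[252.9,194.4],.095),("shaker",[251,198.8],0),("kit",[258,132.6],0),("tip",[225.6,153.8],.09)]}.items():
    for n,p,z in l: print(c,n,onz(c,p,z).round(4))
E
```

```text
scene press [0.502  0.0372 0.098 ]
scene hinge [0.5679 0.0214 0.095 ]
scene shaker [0.5788 0.0706 0.    ]
scene bottle [ 0.4969 -0.1299  0.    ]
scene kit [0.6508 0.335  0.    ]
scene tip [0.5228 0.1531 0.09  ]
side press [0.5074 0.0401 0.098 ]
side hinge [0.5703 0.0183 0.095 ]
side shaker [0.5769 0.0838 0.    ]
side kit [0.6369 0.3271 0.    ]
side tip [0.5258 0.1623 0.09  ]
```

```bash
python3 - <<'E'
from h import *
a=cv2.imread("pics/scene0.png")[125:240,195:335]; b=cv2.imread("pics/side0.png")[125:245,190:310]
cv2.imwrite("pics/z1.png",np.hstack([cv2.resize(a,(390,320),interpolation=3),cv2.resize(b,(390,390),interpolation=3)[:320]]))
for c in ["scene","side"]:
    im=cv2.imread(f"pics/{c}0.png"); h=cv2.cvtColor(im,cv2.COLOR_BGR2HSV)
    m=((h[...,0]>100)&(h[...,0]<125)&(h[...,1]>150)&(h[...,2]>60)).astype(np.uint8)
    n,L,s,ct=cv2.connectedComponentsWithStats(m)
    for i in range(1,n):
        if s[i,4]>300:
            cn=cv2.findContours((L==i).astype(np.uint8),0,2)[0][0]
            q=cv2.minAreaRect(cn); ap=cv2.approxPolyDP(cn,5,True)[:,0]
            print(c,s[i],ct[i]); 
            w=[onz(c,p,.098)[:2].round(4) for p in ap.astype(float)]
            print(list(zip(ap.tolist(),w)))
E
```

```text
scene [259 135  47  32 417] [281.92805755 151.98800959]
[([296, 135], array([0.5098, 0.2194])), ([289, 136], array([0.5036, 0.2013])), ([299, 156], array([0.5741, 0.189 ])), ([274, 163], array([0.562 , 0.1208])), ([266, 142], array([0.4915, 0.1373])), ([259, 143], array([0.4854, 0.1194])), ([267, 166], array([0.5616, 0.1003])), ([305, 157], array([0.5845, 0.2008]))]
scene [ 215  152   50   37 1112] [239.38219424 171.23111511]
[([254, 152], array([0.5054, 0.0932])), ([231, 163], array([0.5079, 0.0239])), ([215, 161], array([ 0.482 , -0.0094])), ([223, 188], array([ 0.5673, -0.0295])), ([264, 178], array([0.5906, 0.0749]))]
side [ 215  174   41   38 1213] [237.98516076 193.47568013]
[([221, 174], array([0.5064, 0.089 ])), ([225, 198], array([0.5069, 0.0152])), ([216, 199], array([0.4868, 0.0155])), ([215, 209], array([ 0.4817, -0.0123])), ([254, 211], array([ 0.5645, -0.031 ])), ([255, 176], array([0.5838, 0.0703]))]
```

View pics/z1.png

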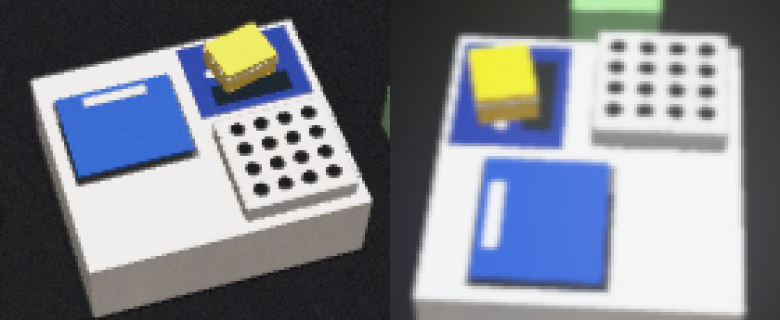

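```bash
cat >> h.py <<'E'
YAW=np.deg2rad(-13.0)
HINGE=np.array([0.579,0.0205,0.095])
U=np.array([np.cos(YAW),np.sin(YAW),0]); V=np.array([-np.sin(YAW),np.cos(YAW),0]); Z=np.array([0,0,1.])
def loc(x,y,z): # from hinge: x away from robot, y left, z world height
    return np.array([HINGE[0],HINGE[1],0])+U*x+V*y+Z*z
def ori(tilt=0,flip=1): # tilt>0: tool leans, fingertips pointing away from robot
    t=np.deg2rad(tilt)
    z=U*np.sin(t)-Z*np.cos(t); y=-V*flip; x=np.cross(y,z)
    return R.from_matrix(np.c_[x,y,z])
def tcp(tip,o): return tip-0.019*o.as_matrix()[:,2]
def go(tip,o,speed=None):
    p=tcp(tip,o)
    if speed: movel(p,o.as_quat(),speed)
    else: move_ptp(p,o.as_quat())
def st(*a): print(*a,"t",round(read_time_s(),2),"tcp",np.round(read_eef_pos(),4),"F",np.round(read_ft_force(),2))
E
python3 - <<'E'
from h import *
P=camera_params("wrist")["camera_from_world"]; o=-P[:3,:3].T@P[:3,3]
M=R.from_quat(read_tcp_rot()).as_matrix()
print("cam in tool",M.T@(o-np.array(read_eef_pos())))
for f in (1,-1):
  for n,tip,t in [("above",loc(-.075,0,.16),0),("press",loc(-.075,0,.092),0),("brk",loc(-.062,0,.074),15),("back",loc(.03,0,.17),0),("backhi",loc(.03,0,.26),0),("brkhi",loc(-.12,0,.2),15)]:
    o=ori(t,f); q=inverse_kinematics(tcp(tip,o),o.as_quat()); print(f,n,None if q is None else np.round(q,2))
E
```

```text
cam in tool [ 0.0787816   0.00067926 -0.12342729]
1 above [-0.82  0.24  0.74  2.03 -0.2   0.94 -1.77]
1 press [-0.81  0.37  0.75  2.08 -0.35  0.82 -1.64]
1 brk [-0.79  0.28  0.63  2.24 -0.13  0.44 -1.88]
1 back [-0.74  0.48  0.83  1.79 -0.4   1.05 -1.56]
1 backhi [-0.76  0.36  0.83  1.7  -0.29  1.2  -1.65]
1 brkhi [-0.75 -0.12  0.45  2.25  0.26  0.78 -2.26]
-1 above [-0.62  0.21  0.51  2.02 -0.13  0.94  1.31]
-1 press [-0.56  0.32  0.46  2.07 -0.2   0.8   1.36]
-1 brk [-0.62  0.25  0.45  2.23 -0.    0.44  1.14]
-1 back [-0.5   0.4   0.51  1.78 -0.22  1.02  1.44]
-1 backhi [-0.55  0.31  0.56  1.69 -0.17  1.19  1.4 ]
-1 brkhi [-0.82 -0.13  0.52  2.25  0.27  0.79  0.87]
```

```bash
python3 - <<'E'
from h import *
move_gripper(0.0); st("closed",read_finger_gap())
o=ori(0,-1)
go(loc(-.075,0,.24),o); st("hi")
go(loc(-.075,0,.115),o,.12); st("lo")
save("side","side1"); save("scene","scene1"); save("wrist","wrist1")
E
python3 - <<'E'
import cv2,numpy as np
a=cv2.imread("pics/side1.png")[80:280,150:350];b=cv2.imread("pics/scene1.png")[80:280,150:350]
cv2.imwrite("pics/z2.png",np.hstack([cv2.resize(x,(400,400)) for x in (a,b)]))
E
```

```text
closed 4.6538691392506093e-05 t 1.82 tcp [0.2643 0.5938 0.2503] F [ 0.31  0.11 -1.  ]
hi t 3.99 tcp [0.5061 0.0388 0.259 ] F [ 0.13 -0.62  0.07]
lo t 5.18 tcp [0.5067 0.0375 0.1348] F [-0.6  -0.43 -0.49]
```

View pics/z2.png

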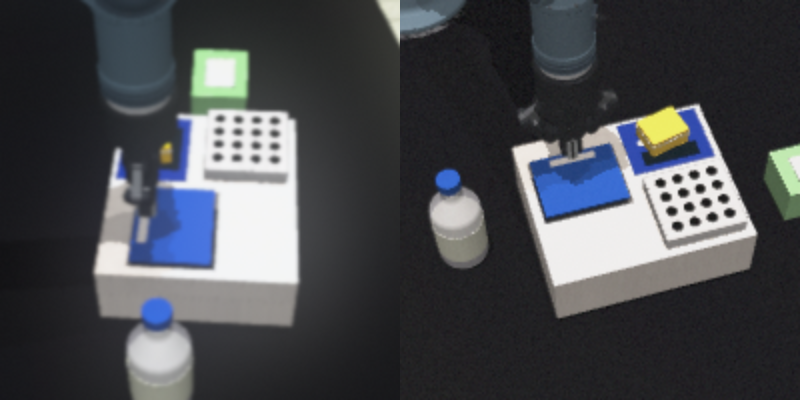

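View pics/wrist1.png

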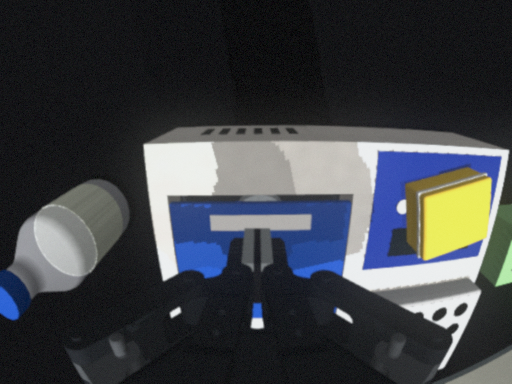

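```bash
python3 - <<'E'
from h import *
o=ori(0,-1)
go(loc(-.075,0,.100),o,.05); st("100")
for z in (.097,.095,.093,.091,.0895,.088,.0865,.085):
    go(loc(-.075,0,z),o,.03); f=read_ft_force(); st(z)
    if f[2]>14: break
z0=z
go(loc(-.10,0,z0+.03),o,.08)
go(loc(-.15,0,z0+.08),o,.12); st("back"); 
pause(.5)
save("side","side2"); save("scene","scene2"); save("wrist","wrist2")
for c in("scene","side","wrist"):
  for n in ("breaker_top","flap_press"):
    P=camera_params(c); r=tip_of(c,n)
    for d in r[:2]: print(c,n,d["at"],d["confidence"],onz(c,d["at"],.084,P).round(4))
print("expected",loc(-.068,0,.084))
E
python3 - <<'E'
import cv2,numpy as np
a=cv2.imread("pics/side2.png")[80:280,150:350];b=cv2.imread("pics/scene2.png")[80:280,150:350]
cv2.imwrite("pics/z3.png",np.hstack([cv2.resize(x,(400,400)) for x in (a,b)]))
E
```

```text
100 t 5.78 tcp [0.5055 0.0373 0.1184] F [-0.49  0.77  0.06]
0.097 t 6.03 tcp [0.5062 0.0373 0.1161] F [-0.   -0.08  1.41]
0.095 t 6.28 tcp [0.5058 0.0374 0.1142] F [-2.02 -0.61  5.7 ]
0.093 t 6.53 tcp [0.5058 0.0374 0.1129] F [-2.74  0.18  9.16]
0.091 t 6.78 tcp [0.5058 0.0374 0.1118] F [-6.15  0.31 14.72]
back t 8.17 tcp [0.433  0.0541 0.1897] F [ 0.4   0.13 -0.38]
scene breaker_top [354.7, 175.5] 0.72 [0.6884 0.2867 0.084 ]
scene flap_press [241.6, 163.0] 0.86 [0.5119 0.0524 0.084 ]
side breaker_top [225.7, 197.4] 0.45 [0.5095 0.0283 0.084 ]
side flap_press [251.8, 169.1] 0.76 [0.5822 0.1065 0.084 ]
wrist flap_press [467.5, 260.1] 0.32 [0.5674 0.2663 0.084 ]
expected [0.51274284 0.03579667 0.084     ]
```

View pics/z3.png

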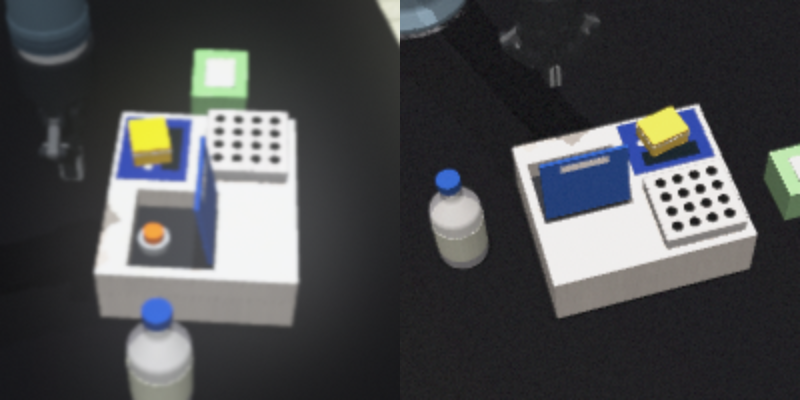

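View pics/wrist2.png

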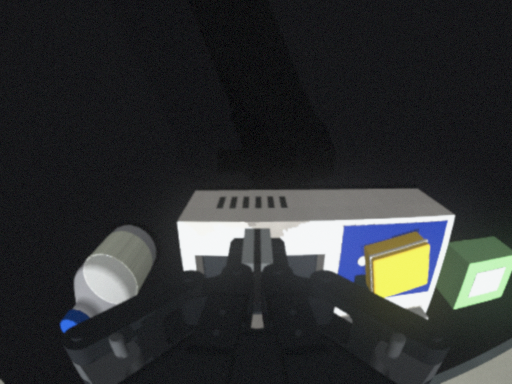

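```bash
python3 - <<'E'
from h import *
im=cv2.imread("pics/side2.png")[180:215,215:240]; h=cv2.cvtColor(im,cv2.COLOR_BGR2HSV)
m=(h[...,0]>4)&(h[...,0]<18)&(h[...,1]>140)&(h[...,2]>120)
v,u=np.nonzero(m); print(len(u),u.min()+215,u.max()+215,v.min()+180,v.max()+180,u.mean()+215,v.mean()+180)
print("proj expected top",proj("side",loc(-.068,0,.084)),"collar",proj("side",loc(-.068,0,.072)))
p=onz("side",(u.mean()+215,v.min()+180+5),.084); print(p)
cv2.imwrite("pics/z4.png",cv2.resize(cv2.imread("pics/side2.png")[165:220,200:265],(650,550),interpolation=0))
# hinge-frame
d=p-loc(0,0,.084); print(d@U,d@V)
E
```

```text
72 222 230 191 200 226.15277777777777 195.625
proj expected top [226.73128658 194.74650686] collar [226.93899693 198.10798331]
[0.51098586 0.03229958 0.084     ]
-0.06892526610345967 -0.0038026951556824518
```

View pics/z4.png

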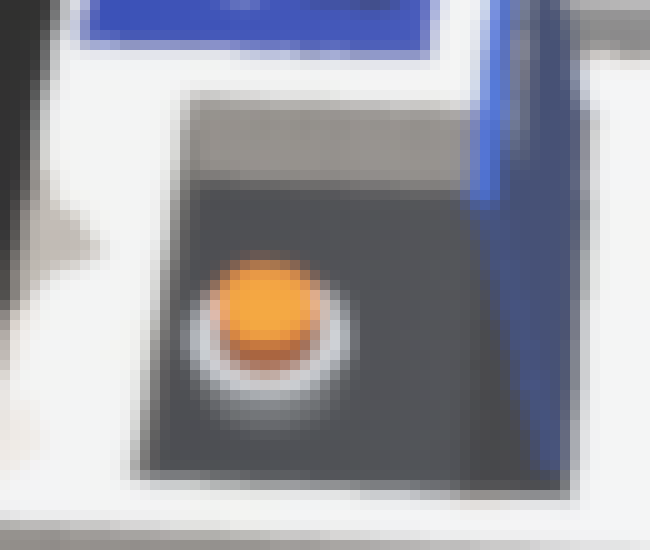

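```bash
python3 - <<'E'
from h import *
o=ori(15,-1)
go(loc(-.095,-.002,.19),o); st("hi")
go(loc(-.061,-.002,.125),o,.1)
go(loc(-.061,-.002,.090),o,.08); st("near")
for z in (.086,.083,.0805,.0785,.0765,.0745,.073,.0715):
    go(loc(-.061,-.002,z),o,.03); f=read_ft_force(); st("low corner",round(z-.0028,4))
    if f[2]>16: break
    if abs(f[0])>12: break
pause(.2)
save("side","side3")
go(loc(-.061,-.002,.125),o,.1)
go(loc(-.11,-.002,.20),o,.15); st("out")
save("side","side4")
E
python3 - <<'E'
import cv2,numpy as np
a=cv2.imread("pics/side3.png")[150:230,190:270];b=cv2.imread("pics/side4.png")[150:230,190:270]
cv2.imwrite("pics/z5.png",np.hstack([cv2.resize(x,(400,400)) for x in (a,b)]))
E
```

```text
hi t 9.45 tcp [0.4801 0.0414 0.2083] F [0.16 0.09 0.18]
near t 10.93 tcp [0.5145 0.0334 0.1085] F [-0.26  0.1  -0.2 ]
low corner 0.0832 t 11.21 tcp [0.5146 0.0335 0.1046] F [-0.29  0.7   0.04]
low corner 0.0802 t 11.46 tcp [0.5147 0.0335 0.1016] F [ 0.28 -0.11  2.64]
low corner 0.0777 t 11.71 tcp [0.5147 0.0335 0.0989] F [ 0.57 -0.76  1.94]
low corner 0.0757 t 11.96 tcp [0.5147 0.0335 0.0969] F [-0.02  0.95  1.77]
low corner 0.0737 t 12.21 tcp [0.5147 0.0335 0.0952] F [-1.57 -0.42  5.54]
low corner 0.0717 t 12.46 tcp [0.5149 0.0335 0.0945] F [-8.21  0.17 21.45]
out t 14.12 tcp [0.4662 0.0442 0.2176] F [-0.96 -0.26 -0.67]
```

View pics/z5.png

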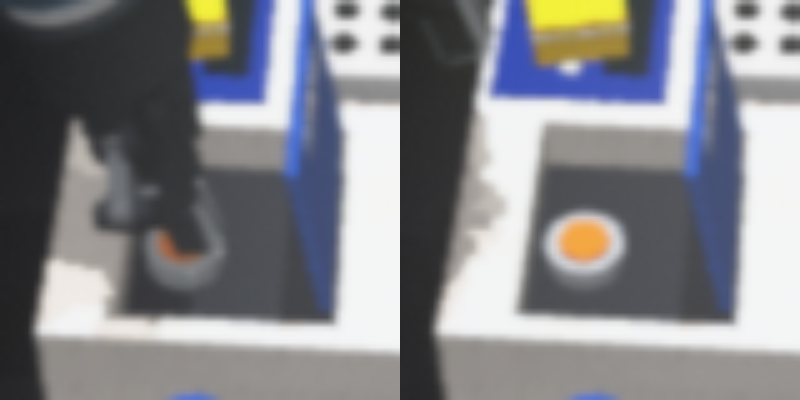

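```bash
python3 - <<'E'
from h import *
o=ori(0,-1)
def arc(th,r=.080,pen=0.0):
    return loc(-r*np.cos(th)+(.003-pen)*np.sin(th)+.011,0,.095+r*np.sin(th)+(.003-pen)*np.cos(th))
go(loc(-.10,0,.26),o,.2)
go(loc(.045,0,.26),o,.25); st("over")
s=arc(1.4); 
go(loc(.045,0,s[2]),o,.15); st("behind")
for th in (1.35,1.2,1.0,.8,.6,.4,.25,.1,0.02):
    go(arc(th,pen=.001),o,.1); st(th)
    if np.linalg.norm(read_ft_force())>25: print("stop"); break
save("side","side5")
E
python3 - <<'E'
import cv2
cv2.imwrite("pics/z6.png",cv2.resize(cv2.imread("pics/side5.png")[130:240,180:300],(600,550)))
E
```

```text
over t 15.36 tcp [0.6208 0.0106 0.2774] F [-0.21  0.53 -0.52]
behind t 16.08 tcp [0.6232 0.0105 0.1943] F [0.82 0.51 1.28]
1.35 t 16.73 tcp [0.5758 0.0214 0.1937] F [-0.22 -0.26  1.16]
1.2 t 16.99 tcp [0.5641 0.024  0.1899] F [ 0.75 -0.13  2.81]
1.0 t 17.3 tcp [0.5492 0.0275 0.1823] F [ 1.39 -0.92  3.13]
0.8 t 17.61 tcp [0.5369 0.0303 0.1726] F [ 1.25 -0.29  1.02]
0.6 t 17.92 tcp [0.5265 0.0326 0.1608] F [0.96 0.26 2.09]
0.4 t 18.23 tcp [0.5185 0.0345 0.147 ] F [ 0.75 -0.44  1.91]
0.25 t 18.49 tcp [0.5144 0.0354 0.1358] F [-0.05 -0.44  2.92]
0.1 t 18.76 tcp [0.5118 0.0359 0.1239] F [-0.47  0.21  2.4 ]
0.02 t 19.01 tcp [0.5114 0.0361 0.1176] F [-0.85 -0.14  1.49]
```

View pics/z6.png

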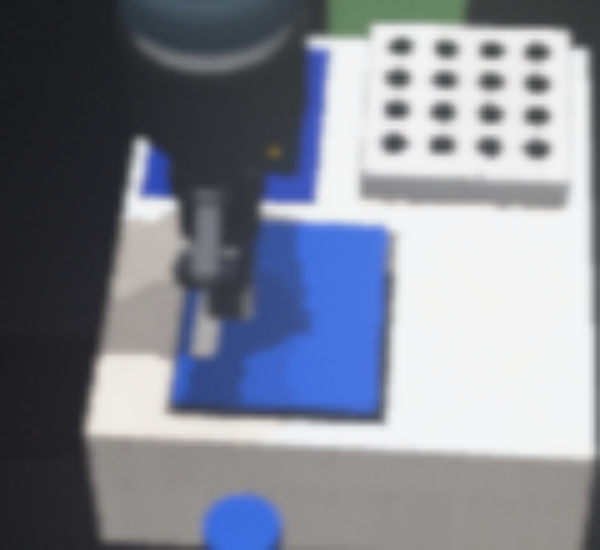

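Flap is folded down; the tip holds it at about shut height. I press to the stop and retreat upward.

```bash
python3 - <<'E'
from h import *
o=ori(0,-1)
for z in (.096,.094,.092,.090,.0885,.087,.0855,.084):
    go(loc(-.071,0,z),o,.03); f=read_ft_force(); st(z)
    if f[2]>20: break
pause(.2); st()
go(loc(-.071,0,.115),o,.04); st("up")
go(loc(-.071,0,.20),o,.15)
go(loc(-.15,0,.26),o,.2); pause(.3); st("away")
save("side","side6"); save("scene","scene6")
for c in("scene","side"):
    for d in tip_of(c,"flap_press")[:2]: print(c,d["at"],d["confidence"],onz(c,d["at"],.098).round(4))
E
python3 - <<'E'
import cv2,numpy as np
a=cv2.imread("pics/side6.png")[80:280,150:350];b=cv2.imread("pics/scene6.png")[80:280,150:350]
cv2.imwrite("pics/z7.png",np.hstack([cv2.resize(x,(400,400)) for x in (a,b)]))
E
```

```text
0.096 t 19.32 tcp [0.5099 0.0364 0.115 ] F [ 0.69 -0.23  1.45]
0.094 t 19.57 tcp [0.5099 0.0364 0.1136] F [-1.66 -0.25  7.97]
0.092 t 19.82 tcp [0.5099 0.0364 0.1124] F [-3.71  0.23 13.49]
0.09 t 20.07 tcp [0.5099 0.0364 0.1118] F [-8.03 -0.11 23.31]
t 20.27 tcp [0.5099 0.0364 0.1118] F [-7.24 -0.34 22.63]
up t 21.04 tcp [0.5094 0.0365 0.1336] F [0.42 0.9  0.14]
away t 22.71 tcp [0.433  0.0538 0.2783] F [ 0.42 -0.46 -0.55]
scene [237.2, 160.2] 0.72 [0.5077 0.0421 0.098 ]
side [222.5, 188.9] 0.57 [0.5045 0.0427 0.098 ]
```

View pics/z7.png

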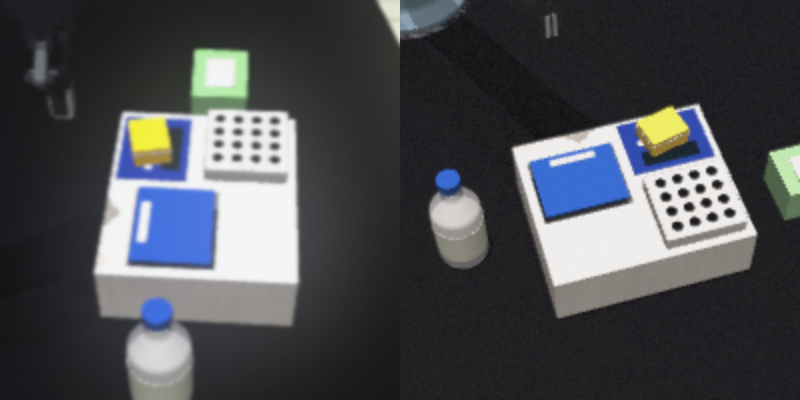

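The flap is shut with the arm clear of it, the bystanders stand where they were, and nothing touches the robot.

```bash
python3 -c "
from bench import *
sign_off(); print(read_time_s())"
```

```text
the job is handed in; nothing more can be done
the job is handed in; nothing more can be done
```

The job is handed in, at about 23 s on the robot's clock. I popped the flap open, pushed the breaker in, then folded the flap over and pressed it shut. No verdict was reported, so what follows rests on my own checks.

- **Flap opened:** I pressed it at the white strip until the force reached 15 N. The picture then shows it standing open with the orange button visible.
- **Breaker pushed in:** the fingertip (tool tilted 15°) stopped at about 73 mm height with 21 N, against 75 mm when fully in. That fits within the 2 mm calibration, and the picture shows the button low in its collar with the flap still open.
- **Flap shut:** I pressed it to the stop at 23 N and moved the arm away. More than 1.5 s later both cameras show it flat, and the strip is where it was at the start to within about 5 mm.
- **Nothing else moved:** the wash bottle, kit box and tip box look unmoved in the pictures. The force on the tool was down to sensor noise, under 1 N, before hand-in.

Two readings disagreed with the rest. The network's hinge point was about 10 mm off the one I fitted from the flap's corners, and I used the fitted one. The scene camera's network reported the kit box as the breaker, and I ignored that.

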